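# Turn the reversible contact insert end for end in its holder

## Task

The outward end of the contact insert in the bench holder is burnt. Swing the steel keeper with the red knob clear, take the insert out, turn it end for end and seat it fully home in its pocket again, right way up, with the clean end facing out, then swing the keeper fully shut over it. Leave the other things on the bench where they are.

Things in the scene. Friction and masses are not known exactly. Their poses are not given: they have to be found in the camera images.
- holder: Contact holder fixed to the bench: aluminium plate (x -45 to +91, y -62 to +62 mm, 10 mm thick) with black rails, tops 24 mm up, forming a channel along x, 21 mm wide, with a pocket. Origin: underside of the plate, under the pocket's centre, from which heights are measured; -x is the front, the outward side (towards the robot). A red terminal (13 mm wide, 27 mm high) stands at x +64, y -46 mm.
- pocket (a point): Centre of the floor of the pocket in the holder, 10 mm above its underside; axes as the holder. The pocket is 52 mm (x) by 30 mm (y), 14 mm deep, with sloping lead-in lips up to 34 mm above the underside. The insert's grip block sits in it, blades in the channel, with 2 mm play at each end and 2.5 mm at each side.
- insert: Loose contact insert, 160 mm long, about 0.15 kg: orange grip block 48 (x) x 25 (y) x 50 mm (z) with a flat blade 16 mm wide, 10 mm thick (6 to 16 mm above the block's underside) out of each end. Origin: centre of the block's underside; z up, +x to the clean end. Starts seated, burnt end out; the block's top is 60 mm above the holder's underside. Both ends fit alike.
- clean_tip (a point): Outer end of the clean, bright brass blade, 80 mm from the insert's origin along its +x, 11 mm above its underside.
- burnt_tip (a point): Outer end of the burnt blade, whose last 24 mm are matt black, 80 mm from the insert's origin along its -x, 11 mm above its underside.
- keeper (a joint): Angle (rad) of the steel keeper about its upright pivot at holder x +50, y +40 mm. 0 = fully shut at its stop: the bar lies along the holder's -y across the rear blade, 2 mm above it. It grows counter-clockwise from above, to the rear, up to 1.6 (bar along +x). From about 1.2 the insert is free to lift out. Light friction (1 N at the knob) keeps it where it is left.
- keeper_hinge (a point): Point on the keeper's pivot axis, 36 mm above the holder's underside.
- keeper_knob (a point): Centre of the top of the keeper's upright red round knob, 16 mm in diameter, 40 mm tall (from 36 to 76 mm above the holder's underside), 66 mm from the pivot axis. The keeper's bar below it is 20 mm wide, 8 mm thick, and its top is 36 mm above the holder's underside.
- adapter: Bystander: black power adapter, 52 x 140 x 32 mm. Origin at the centre of its underside.
- tape: Bystander: roll of black tape, 55 mm across, 19 mm high. Origin at the centre of its underside.
- reel: Bystander: reel of solder, 48 mm across, 36 mm high. Origin at the centre of its underside.

How it is judged:
By the outcome, as a careful person would: the job done as asked, in the order asked, and still so for the second after the job is handed in, with the robot touching nothing.
It also fails if it takes over 72 s, if anything falls off the work surface, if the arm or the gripper's body presses on something with over 40 N, if the wrist force passes 120 N, or if a joint passes its speed limit or range.

## Robot

A 6-joint arm with a two-finger parallel gripper is mounted at the origin on a cart in front of the work surface, level with it; the furniture and walls round the work are solid. World frame = base frame: x ahead of the robot, y to its left, z up, the work surface at z = 0. Lengths are in m, angles in rad, forces in N, time in s.
With the tool pointing down it reaches from about 0.25 to 0.725 m from the base axis. Payload 4 kg.
Tool frame: the origin (TCP) lies midway between the tips of the shut fingers; the grasp point (between the pads) lies bot.pinch_z behind it (bot.pinch_z is the distance from the TCP to the grasp point, in m); z points along the fingers, y is the line along which they close (so a half turn about z gives the same grasp; the last joint's range is limited). The gripper opens to 85 mm and grips with 20 to 120 N. Pads are 22 mm wide; open, the fingers measure 114 mm over their backs; the gripper's body (76 mm by 85 mm) begins 54 mm behind the grasp point. The pads swing forward as they close: fully open they stand 13 mm farther back than shut.
Start: joints at [1.285, 0.241, 0.005, 1.335, 0, 1.571], TCP at [0.141, 0.48, 0.231] pointing down, gripper open.
Joint ranges: [-2.72, 2.72], [-1.05, 1.87], [-1.09, 1.28], [-1.99, 2.15], [-1.42, 1.44], [-3.14, 3.14]. Speed limits (rad/s): [2.79, 2.79, 3.14, 3.14, 3.14, 3.14].

## Interface

Orientations are given as a unit quaternion [x, y, z, w].
In Python, from workcell import bot, optics, sensors, order gives the robot as it stands (bot), with the cameras (optics), the readings (sensors) and the job (order).
- The arm moves only by the tool jog_arm, called after "Emit:" by a JSON object that holds its "fn" and its "kwargs". Schema: {"type":"object","properties":{"ticks":{"type":"array","items":{"type":"array","items":{"type":"number"},"minItems":7,"maxItems":7},"minItems":1,"maxItems":10},"only":{"type":"string"},"quiet":{"type":"boolean"},"lines":{"type":"string"}},"required":["ticks"],"additionalProperties":false}. ticks is a list of rows, 1 to 10 of them, each of 7 numbers: a rotation vector rx, ry, rz in normalised numbers (1 is 2 rad), then dx, dy, dz in a scale on which 1.0 is 750 mm, then the finger opening in m; each row is the pose to reach, as a shift and turn from the pose commanded when the call began, along the tool's axes at that moment; what a row does not reach only later rows make up. A row lasts 1/8 s, in which the tool goes at most 0.0625 m and 0.188 rad, less where a joint would pass 70% of its speed; a pose out of reach is approached as far as the arm can. The fingers move at their own pace and stop on an object; the grip force is fixed at half the most. Time passes only in rows, so rows that do not move let the fingers close. The tool returns the time, the measured TCP pose, the force, the opening and the grip force at its end. only (a regular expression) keeps the lines of the reply that match it, lines (a string "A,B") keeps lines A to B, and quiet returns only ok. Input that does not fit is refused with a message, and nothing moves.
- sensors.get_obs(): the state, without advancing time (a new reading comes with each control period).
- optics.camera(name): name is "scene" or "top" or "wrist"; returns the picture (420x560x3 uint8, red, green, blue); there is no depth.
- optics.calibration(name): a dict with "mtx" (3x3 intrinsics, pixels), "R" (3x3) and "t" (3): a world point X has camera coordinates R X + t. Camera axes: x right, y down, z forward; pixel columns grow to the right and rows downward; lengths in m; the calibration is good to about 2 mm. A picture is of the moment at which its call begins: read the wrist's pose just before it. calibration takes no time and is no camera call; for the wrist camera it gives the pose at the moment of the call.
- order.job_done(): hands the job in; it is judged then, once.
The state is a dict: "clock": time; "joint_pos": joint angles; "joint_vel": joint speeds; "tau": joint torques, N m; "eef_pos": TCP position; "tool_rot": TCP orientation; "ft_force": force on the tool from outside, world axes, zero at the start; "ft_torque": the same for the moment, N m; "grip_width": finger opening in m; "grasp_force": force on a finger pad.
Only numpy, scipy, OpenCV 4.12 (cv2) and the standard library are available. Lean on these libraries where they do the work, as an engineer would, in place of code of your own. Each camera call takes 0.05 s, during which the arm holds its last target. There are 200 camera calls.

## Working session

There is one attempt and no reset: what is moved stays moved. The work goes in short steps, Python scripts to look and compute and a tool call to move; the robot and the scene stay as the last step left them, time stands still between calls to the robot, and variables do not carry over. Pictures are saved under pics/ and viewed, at most 10 in all, crops included, and the job is handed in when it is done.

```bash
ls; mkdir -p pics; python3 - <<'E'
from workcell import bot, optics, sensors, order
import cv2
for n in ("top","scene"):
    cv2.imwrite(f"pics/{n}0.png",cv2.resize(optics.camera(n)[:,:,::-1],(800,600),interpolation=cv2.INTER_CUBIC))
    c=optics.calibration(n); print(n,c['mtx'].round(1).tolist(),c['R'].round(3).tolist(),c['t'].round(3).tolist())
o=sensors.get_obs(); print(o['clock'],o['eef_pos'],o['tool_rot'],bot.pinch_z)
E
```

```text
pics
workcell.py
top [[394.0, 0.0, 284.7], [0.0, 394.0, 206.2], [0.0, 0.0, 1.0]] [[-0.016, -1.0, -0.022], [-0.999, 0.017, -0.048], [0.048, 0.021, -0.999]] [0.224, 0.464, 0.903]
scene [[515.5, 0.0, 283.1], [0.0, 515.5, 220.9], [0.0, 0.0, 1.0]] [[-0.845, -0.534, 0.024], [-0.258, 0.368, -0.893], [0.468, -0.761, -0.449]] [0.514, 0.124, 0.976]
0.1 [0.14078684 0.4791839  0.23049246] [ 1.42394562e-01  9.89809526e-01 -9.33257791e-04 -1.39519491e-04] 0.0187
```

View pics/top0.png

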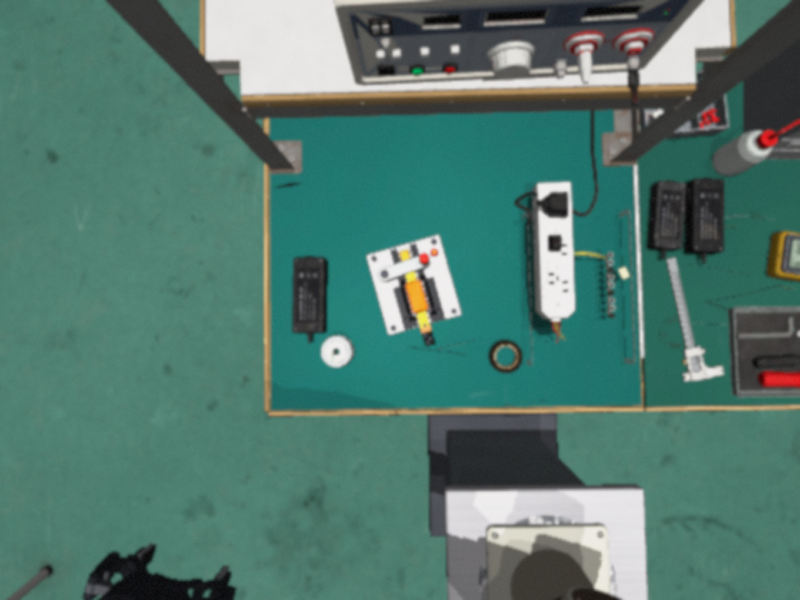

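View pics/scene0.png

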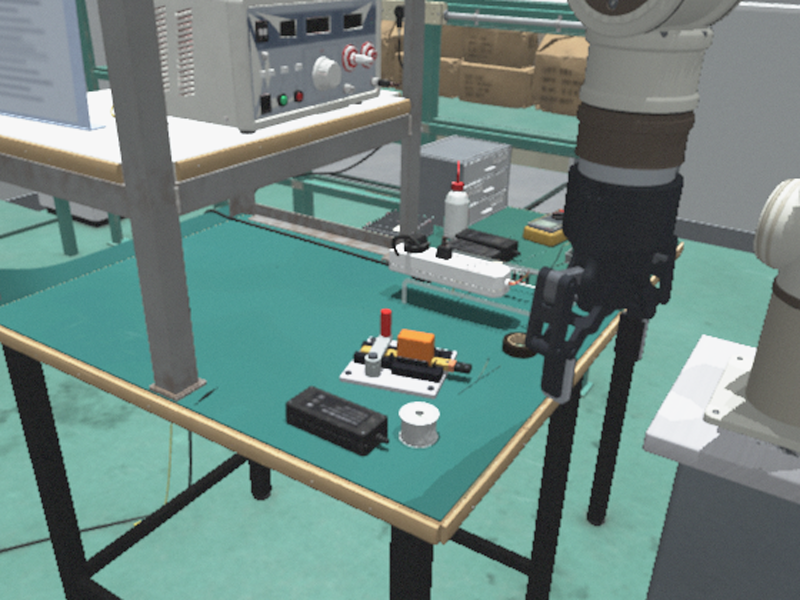

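The top picture shows the holder around (413,285), insert orange at (416,295), burnt blade toward the robot (428,335), keeper shut with its knob at (424,259), adapter (310,295), reel (337,351), tape (506,355). I'll enlarge the holder.

```bash
python3 - <<'E'
from workcell import bot, optics, sensors, order
import cv2
im=optics.camera("top")[160:245,245:345,::-1]
cv2.imwrite("pics/top1.png",cv2.resize(im,None,fx=7,fy=7,interpolation=cv2.INTER_CUBIC))
E
```

```text
(no output)
```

View pics/top1.png

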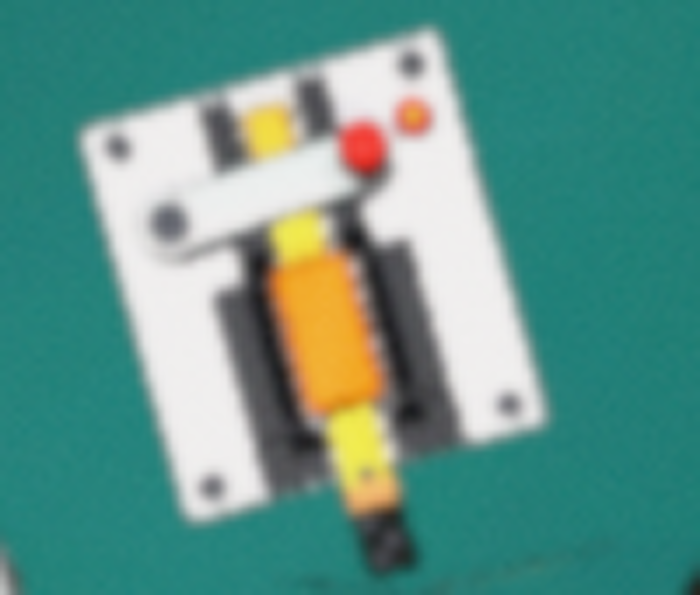

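The crop shows the plate corners at (82,132), (437,30), (548,425), (190,522), pivot (168,222), terminal (413,115), knob top (363,148). Next I fit the holder's pose.

```bash
cat > h.py <<'E'
from workcell import bot, optics, sensors, order
import numpy as np, cv2
from scipy.optimize import least_squares
from scipy.spatial.transform import Rotation as Ro
def proj(n,X,c=None):
    c=c or optics.calibration(n); P=(np.atleast_2d(X)@c['R'].T+c['t'])@c['mtx'].T
    return P[:,:2]/P[:,2:]
def H(p,q): # holder pts (mm) -> world
    q=np.atleast_2d(q)/1000; c,s=np.cos(p[2]),np.sin(p[2])
    return np.c_[p[0]+c*q[:,0]-s*q[:,1],p[1]+s*q[:,0]+c*q[:,1],q[:,2]]
def delta(pos,yaw,o=None):
    """tool-axis shift and turn from the measured pose to a down pose with tool y (closing line) at world angle yaw"""
    o=o or sensors.get_obs(); R0=Ro.from_quat(o['tool_rot'])
    y=np.array([np.cos(yaw),np.sin(yaw),0]); z=np.array([0,0,-1.]); x=np.cross(y,z)
    R=Ro.from_matrix(np.c_[x,y,z])
    return (R0.inv()*R).as_rotvec().round(4), R0.inv().apply(np.array(pos)-o['eef_pos']).round(4)
E
python3 - <<'E'
from h import *
q=[(91,62,10),(91,-62,10),(-45,-62,10),(-45,62,10),(64,-46,27)]
u=np.array([(82,132),(437,30),(548,425),(190,522),(413,115)])
px=np.array([245,160])+(u+.5)/7-.5
f=lambda p:(proj("top",H(p,q))-px).ravel()
r=least_squares(f,[.5,.05,.2]); print(r.x,f(r.x).round(2))
np.save("pose.npy",r.x)
for name,t in dict(knob=(50,-26,76),pivot=(50,40,36),block=(0,0,60),burnt=(-80,0,21),clean=(80,0,21)).items():
    w=H(r.x,t); print(name,w.round(4),((proj("top",w)-[245,160]+.5)*7-.5).round(0),(proj("scene",w)*800/560).round(0))
E
```

```text
[0.46254803 0.19983003 0.25611935] [-0.17 -0.09  0.04  0.2   0.05 -0.31 -0.13  0.16  0.2   0.04]
knob [[0.5175 0.1873 0.076 ]] [[369. 156.]] [[389. 309.]]
pivot [[0.5008 0.2512 0.036 ]] [[172. 225.]] [[373. 356.]]
block [[0.4625 0.1998 0.06  ]] [[332. 336.]] [[417. 333.]]
burnt [[0.3852 0.1796 0.021 ]] [[398. 576.]] [[472. 368.]]
clean [[0.5399 0.2201 0.021 ]] [[267. 109.]] [[363. 348.]]
```

```bash
python3 - <<'E'
from h import *
p=np.load("pose.npy")
print(delta(H(p,(50,-26,180))[0],p[2]))
E
```

```text
(array([-1.4000e-03,  8.0000e-04,  1.0289e+00]), array([-0.4437, -0.1739,  0.0509]))
```

The rows are not in the units I measure in: shifts go in shares of 750 mm and turns go in shares of 2 rad. I convert before sending: -0.4437 m is -0.5916, -0.385 m is -0.5133, 1.0289 rad is 0.5145.

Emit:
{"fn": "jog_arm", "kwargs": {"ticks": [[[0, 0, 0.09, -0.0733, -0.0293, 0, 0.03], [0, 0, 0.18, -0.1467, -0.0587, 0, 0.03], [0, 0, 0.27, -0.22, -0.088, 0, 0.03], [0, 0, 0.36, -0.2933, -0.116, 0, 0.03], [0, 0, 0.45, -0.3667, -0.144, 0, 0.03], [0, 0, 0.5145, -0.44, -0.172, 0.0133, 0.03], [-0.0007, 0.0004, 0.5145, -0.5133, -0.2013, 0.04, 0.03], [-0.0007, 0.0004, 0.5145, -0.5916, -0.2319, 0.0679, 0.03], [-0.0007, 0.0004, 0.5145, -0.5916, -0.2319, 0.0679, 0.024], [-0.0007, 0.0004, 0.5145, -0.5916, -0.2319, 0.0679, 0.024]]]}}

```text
refused: ticks[0]: the value is too long (schema: maxItems 7). Nothing was moved.
```

I used the wrong layout. The manual says a list of rows, each a list of 7 numbers; once more.

Emit:
{"fn": "jog_arm", "kwargs": {"ticks": [[0, 0, 0.09, -0.0733, -0.0293, 0, 0.03], [0, 0, 0.18, -0.1467, -0.0587, 0, 0.03], [0, 0, 0.27, -0.22, -0.088, 0, 0.03], [0, 0, 0.36, -0.2933, -0.116, 0, 0.03], [0, 0, 0.45, -0.3667, -0.144, 0, 0.03], [0, 0, 0.5145, -0.44, -0.172, 0.0133, 0.03], [-0.0007, 0.0004, 0.5145, -0.5133, -0.2013, 0.04, 0.03], [-0.0007, 0.0004, 0.5145, -0.5916, -0.2319, 0.0679, 0.03], [-0.0007, 0.0004, 0.5145, -0.5916, -0.2319, 0.0679, 0.024], [-0.0007, 0.0004, 0.5145, -0.5916, -0.2319, 0.0679, 0.024]]}}

```text
clock: 1.4
eef_pos: [0.5172, 0.1875, 0.1798]
tool_rot: [0.611, 0.791, 0.0, -0.001]
ft_force: [-0.1, 0.5, 0.3]
grip_width: 0.024
grasp_force: 0.0
```

```bash
python3 - <<'E'
from h import *
p=np.load("pose.npy")
o=sensors.get_obs(); c=optics.calibration("wrist")
im=optics.camera("wrist")
cv2.imwrite("pics/w1.png",cv2.resize(im[:,:,::-1],(800,600),interpolation=cv2.INTER_CUBIC))
np.save("w1.npy",im); np.savez("w1c.npz",**c)
for name,t in dict(knob=(50,-26,76),pivot=(50,40,36),block=(0,0,60),c1=(24,12.5,60),c2=(24,-12.5,60),c3=(-24,-12.5,60),c4=(-24,12.5,60),burnt=(-80,0,21),term=(64,-46,27),a=(91,62,10),b=(91,-62,10),f=(-45,-62,10),g=(-45,62,10)).items():
    print(name,(proj("wrist",H(p,t),c)*800/560).round(0))
print(o['eef_pos'],o['tool_rot'],o['joint_pos'],delta(H(p,(50,-26,180))[0],p[2]))
E
```

```text
knob [[408. 299.]]
pivot [[408. 180.]]
block [[326. 251.]]
c1 [[365. 230.]]
c2 [[366. 271.]]
c3 [[288. 271.]]
c4 [[284. 230.]]
burnt [[220. 240.]]
term [[428. 305.]]
a [[469. 145.]]
b [[462. 318.]]
f [[283. 318.]]
g [[267. 145.]]
[0.51720196 0.18750089 0.17983187] [ 6.11391958e-01  7.91327324e-01  1.00087659e-04 -9.64338760e-04] [0.34683569 0.36644837 0.04380322 1.24901675 0.00173513 1.6624725 ] (array([ 0.0001, -0.0017,  0.0004]), array([-0.001 ,  0.0003,  0.0005]))
```

View pics/w1.png

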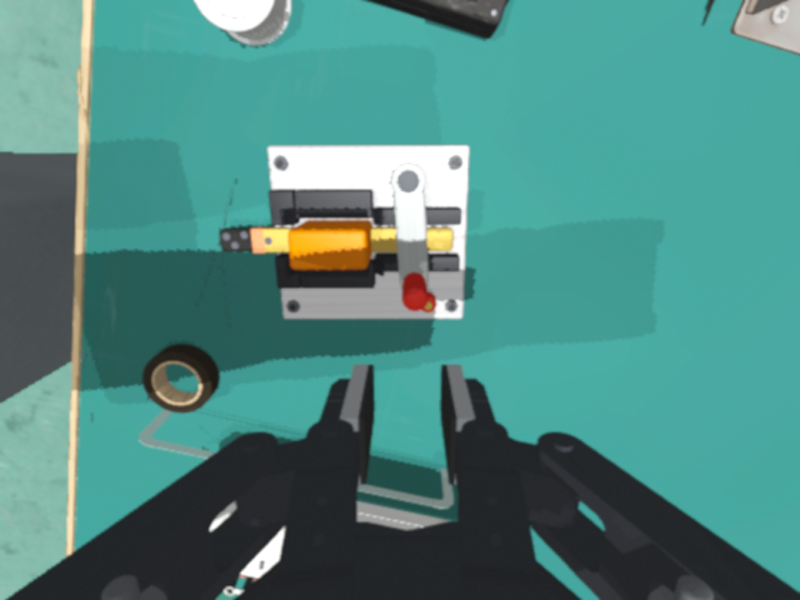

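The wrist picture matches the plate fit within 1–2 px. The knob is seen at (415,299) and the block top's centre at about (331,249), both slightly rearward of prediction, so I'll check with an overlay.

```bash
python3 - <<'E'
from h import *
p=np.load("pose.npy"); c=dict(np.load("w1c.npz")); im=np.load("w1.npy")[:,:,::-1]
x0,y0,k=145,95,4
v=cv2.resize(im[y0:y0+140,x0:x0+195],None,fx=k,fy=k,interpolation=cv2.INTER_CUBIC)
def poly(pts,col):
    u=(proj("wrist",H(p,pts),c)-[x0,y0]+.5)*k-.5
    cv2.polylines(v,[u.round().astype(int)],True,col,1)
poly([(24,12.5,60),(24,-12.5,60),(-24,-12.5,60),(-24,12.5,60)],(255,0,0))
poly([(-80,8,26),(-80,-8,26),(-24,-8,26),(-24,8,26)],(255,0,0))
poly([(80,8,26),(80,-8,26),(24,-8,26),(24,8,26)],(255,0,0))
a=np.linspace(0,6.28,20)
poly(np.c_[50+8*np.cos(a),-26+8*np.sin(a),0*a+76],(0,255,0))
poly([(91,62,10),(91,-62,10),(-45,-62,10),(-45,62,10)],(0,0,255))
poly([(60,40,36),(60,-26,36),(40,-26,36),(40,40,36)],(0,255,0))
cv2.imwrite("pics/w1o.png",v)
E
```

```text
(no output)
```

View pics/w1o.png

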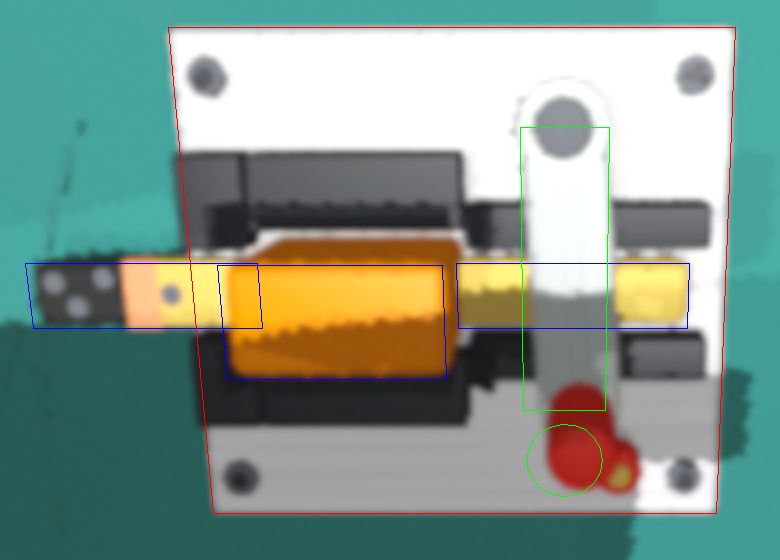

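The overlay shows the plate and insert axis fitting well. The insert sits about +1–2 mm in x, the knob about +3 mm in x (keeper a hair open). Now I lower the fingers round the knob.

Converted, 0.132 m is 0.176, 0.045 m is 0.06.

Emit:
{"fn": "jog_arm", "kwargs": {"ticks": [[0, 0, 0, -0.0013, 0.0044, 0.06, 0.026], [0, 0, 0, -0.0013, 0.0044, 0.12, 0.026], [0, 0, 0, -0.0013, 0.0044, 0.176, 0.026], [0, 0, 0, -0.0013, 0.0044, 0.176, 0.026]]}}

```text
clock: 1.95
eef_pos: [0.5174, 0.1883, 0.0462]
tool_rot: [0.61, 0.792, -0.002, -0.002]
ft_force: [-0.6, -0.6, 0.1]
grip_width: 0.0261
grasp_force: 0.0
```

```bash
python3 - <<'E'
from h import *
p=np.load("pose.npy")
for t in np.arange(.17,1.7,.17): print((-t+.045).round(3),(66*(np.cos(.045)-np.cos(t))).round(1),(66*(np.sin(t)-np.sin(.045))).round(1))
print(delta(H(p,(53,-26,48))[0],p[2]))
E
```

```text
-0.125 0.9 8.2
-0.295 3.7 19.0
-0.465 8.3 29.3
-0.635 14.6 38.5
-0.805 22.4 46.6
-0.975 31.4 53.3
-1.145 41.4 58.3
-1.315 52.1 61.6
-1.485 63.2 63.0
(array([-0.0061, -0.0009,  0.0027]), array([-0.001 ,  0.0028, -0.0018]))
```

Converted, 0.0632 m is 0.0843, 0.063 m is 0.084, -1.485 rad is -0.7425.

Emit:
{"fn": "jog_arm", "kwargs": {"ticks": [[0, 0, -0.0625, 0.0012, 0.0109, 0, 0.026], [0, 0, -0.1475, 0.0049, 0.0253, 0, 0.026], [0, 0, -0.2325, 0.0111, 0.0391, 0, 0.026], [0, 0, -0.3175, 0.0195, 0.0513, 0, 0.026], [0, 0, -0.4025, 0.0299, 0.0621, 0, 0.026], [0, 0, -0.4875, 0.0419, 0.0711, 0, 0.026], [0, 0, -0.5725, 0.0552, 0.0777, 0, 0.026], [0, 0, -0.6575, 0.0695, 0.0821, 0, 0.026], [0, 0, -0.7425, 0.0843, 0.084, 0, 0.026], [0, 0, -0.7425, 0.0843, 0.084, 0, 0.026]]}}

```text
clock: 3.2
eef_pos: [0.5668, 0.2671, 0.0515]
tool_rot: [-0.085, 0.996, 0.001, 0.002]
ft_force: [-0.8, -0.3, 0.8]
grip_width: 0.0263
grasp_force: 0.0
```

```bash
python3 - <<'E'
from h import *
p=np.load("pose.npy"); o=sensors.get_obs(); d=o['eef_pos']-np.r_[p[:2],0]; c,s=np.cos(p[2]),np.sin(p[2])
print("tcp in holder",(c*d[0]+s*d[1]).round(4),(-s*d[0]+c*d[1]).round(4))
E
```

```text
tcp in holder 0.1178 0.0386
```

Converted, -0.1 m is -0.1333, -0.05 m is -0.0667.

Emit:
{"fn": "jog_arm", "kwargs": {"ticks": [[0, 0, 0, 0, 0, -0.0667, 0.026], [0, 0, 0, 0, 0, -0.1333, 0.026], [0, 0, 0, 0, 0, -0.1333, 0.05]]}}

```text
clock: 3.58
eef_pos: [0.5695, 0.2666, 0.1562]
tool_rot: [-0.084, 0.996, 0.003, 0.007]
ft_force: [0.0, 0.2, 0.2]
grip_width: 0.043
grasp_force: 0.0
```

```bash
python3 - <<'E'
from h import *
p=np.load("pose.npy")
print(delta(H(p,(1,0,130))[0],p[2]))
E
```

```text
(array([0.0141, 0.0073, 1.4825]), array([ 0.116 , -0.048 ,  0.0244]))
```

Converted, 0.116 m is 0.1547, 0.09 m is 0.12, 1.485 rad is 0.7425.

Emit:
{"fn": "jog_arm", "kwargs": {"ticks": [[0, 0, 0.0925, 0.04, -0.016, 0, 0.06], [0, 0, 0.185, 0.08, -0.032, 0, 0.075], [0, 0, 0.2775, 0.12, -0.048, 0, 0.075], [0, 0, 0.37, 0.1547, -0.064, 0.0133, 0.075], [0, 0, 0.4625, 0.1547, -0.064, 0.0267, 0.075], [0, 0, 0.555, 0.1547, -0.064, 0.0293, 0.075], [0, 0, 0.6475, 0.1547, -0.064, 0.0293, 0.075], [0, 0, 0.7425, 0.1547, -0.064, 0.0293, 0.075], [0, 0, 0.7425, 0.1547, -0.064, 0.0293, 0.075], [0, 0, 0.7425, 0.1547, -0.064, 0.0293, 0.075]]}}

```text
clock: 4.82
eef_pos: [0.4597, 0.1978, 0.1266]
tool_rot: [0.61, 0.792, 0.001, -0.0]
ft_force: [-0.6, -0.1, 0.2]
grip_width: 0.0753
grasp_force: 0.0
```

```bash
python3 - <<'E'
from h import *
p=np.load("pose.npy")
print(delta(H(p,(1,0,130))[0],p[2]), delta(H(p,(1,0,130))[0],p[2]))
c=optics.calibration("wrist")
im=optics.camera("wrist"); im2=optics.camera("scene")
for t in [(24,12.5,60),(24,-12.5,60),(-24,-12.5,60),(-24,12.5,60),(0,-12.5,60),(0,12.5,60)]: print((proj("wrist",H(p,t),c)).round(1))
s=im2[170:310,200:400,::-1]
a=cv2.resize(im[:,:,::-1],(400,300)); 
b=cv2.resize(s,(400,280)); v=np.zeros((300,800,3),np.uint8); v[:,:400]=a; v[:280,400:]=b
cv2.imwrite("pics/w2.png",v)
E
```

```text
(array([ 0.0009, -0.0013,  0.0018]), array([ 0.0012,  0.0043, -0.0034])) (array([ 0.0009, -0.0013,  0.0018]), array([ 0.0012,  0.0043, -0.0034]))
[[323.4 206.9]]
[[322.  239.3]]
[[257.  239.1]]
[[256.1 206.7]]
[[289.5 239.2]]
[[289.7 206.8]]
```

View pics/w2.png

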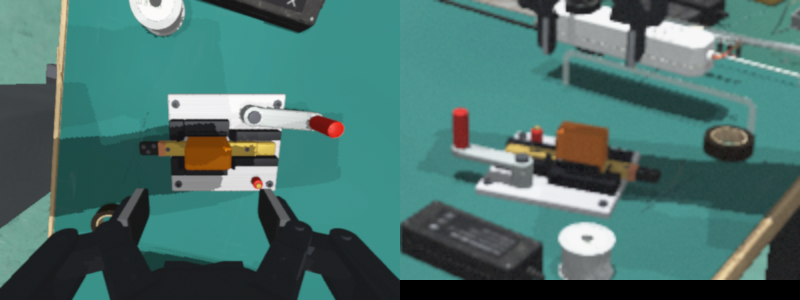

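The keeper now stands open at about 1.45 rad, with the insert undisturbed. Next I descend around the block's ends.

Converted, 0.09 m is 0.12, 0.06 m is 0.08.

Emit:
{"fn": "jog_arm", "kwargs": {"ticks": [[0, 0, 0, 0.0016, 0.0057, 0.04, 0.075], [0, 0, 0, 0.0016, 0.0057, 0.08, 0.075], [0, 0, 0, 0.0016, 0.0057, 0.12, 0.075], [0, 0, 0, 0.0016, 0.0057, 0.12, 0.075], [0, 0, 0, 0.0016, 0.0057, 0.12, 0.075], [0, 0, 0, 0.0016, 0.0057, 0.12, 0.075]]}}

```text
clock: 5.68
eef_pos: [0.465, 0.2008, 0.0379]
tool_rot: [0.611, 0.792, 0.002, 0.0]
ft_force: [-0.7, 0.9, -0.3]
grip_width: 0.0749
grasp_force: 0.0
```

```bash
python3 - <<'E'
from h import *
p=np.load("pose.npy")
print(delta(H(p,(1,0,36))[0],p[2]))
E
```

```text
(array([ 0.0038, -0.0018,  0.0001]), array([-0.0003, -0.0016,  0.0019]))
```

Converted, 0.002 m is 0.0027, -0.0012 m is -0.0016.

Emit:
{"fn": "jog_arm", "kwargs": {"ticks": [[0, 0, 0, -0.0004, -0.0016, 0.0027, 0.075], [0, 0, 0, -0.0004, -0.0016, 0.0027, 0.04], [0, 0, 0, -0.0004, -0.0016, 0.0027, 0.04], [0, 0, 0, -0.0004, -0.0016, 0.0027, 0.04], [0, 0, 0, -0.0004, -0.0016, 0.0027, 0.04], [0, 0, 0, -0.0004, -0.0016, 0.0027, 0.04]]}}

```text
clock: 6.42
eef_pos: [0.4632, 0.1999, 0.035]
tool_rot: [0.611, 0.792, 0.001, 0.0]
ft_force: [0.1, -0.5, 5.8]
grip_width: 0.0472
grasp_force: 63.0
```

```bash
python3 - <<'E'
from h import *
p=np.load("pose.npy")
print(delta(H(p,(1,0,36))[0],p[2]))
E
```

```text
(array([ 0.002 , -0.0015,  0.    ]), array([ 0.0001,  0.0004, -0.001 ]))
```

Converted, -0.11 m is -0.1467, -0.08 m is -0.1067.

Emit:
{"fn": "jog_arm", "kwargs": {"ticks": [[0, 0, 0, 0, 0, -0.0133, 0.04], [0, 0, 0, 0, 0, -0.0333, 0.04], [0, 0, 0, 0, 0, -0.0667, 0.04], [0, 0, 0, 0, 0, -0.1067, 0.04], [0, 0, 0, 0, 0, -0.1467, 0.04], [0, 0, 0, 0, 0, -0.1467, 0.04], [0, 0, 0, 0, 0, -0.1467, 0.04]]}}

```text
clock: 7.3
eef_pos: [0.4621, 0.1993, 0.144]
tool_rot: [0.611, 0.792, 0.0, -0.0]
ft_force: [0.3, 0.3, -2.5]
grip_width: 0.0476
grasp_force: 62.4
```

```bash
python3 - <<'E'
from h import *
p=np.load("pose.npy")
print(delta(H(p,(0,0,145))[0],p[2]))
im2=optics.camera("scene"); im=optics.camera("wrist"); print(proj("wrist",H(p,[(0,0,150)])))
v=np.zeros((300,800,3),np.uint8); v[:,:400]=cv2.resize(im[:,:,::-1],(400,300)); v[:,400:]=cv2.resize(im2[130:310,180:420,::-1],(400,300))
cv2.imwrite("pics/w3.png",v)
E
```

```text
(array([ 0.    , -0.0012, -0.0001]), array([ 0.0004,  0.0006, -0.001 ]))
[[287.52529708 275.39099099]]
```

View pics/w3.png

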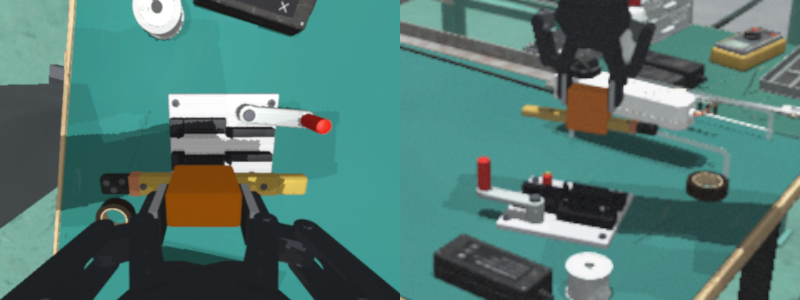

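The insert is held level and clear. Now I flip it half a turn about the vertical.

Converted, -1.5708 rad is -0.7854.

Emit:
{"fn": "jog_arm", "kwargs": {"ticks": [[0, 0, -0.09, 0, 0, 0, 0.04], [0, 0, -0.18, 0, 0, 0, 0.04], [0, 0, -0.27, 0, 0, 0, 0.04], [0, 0, -0.36, 0, 0, 0, 0.04], [0, 0, -0.45, 0, 0, 0, 0.04], [0, 0, -0.54, 0, 0, 0, 0.04], [0, 0, -0.63, 0, 0, 0, 0.04], [0, 0, -0.72, 0, 0, 0, 0.04], [0, 0, -0.7854, 0, 0, 0, 0.04]], "lines": "1,2"}}

```text
clock: 8.52
eef_pos: [0.4617, 0.1991, 0.1429]
```

Emit:
{"fn": "jog_arm", "kwargs": {"ticks": [[0, 0, -0.09, 0, 0, 0, 0.04], [0, 0, -0.18, 0, 0, 0, 0.04], [0, 0, -0.27, 0, 0, 0, 0.04], [0, 0, -0.36, 0, 0, 0, 0.04], [0, 0, -0.45, 0, 0, 0, 0.04], [0, 0, -0.54, 0, 0, 0, 0.04], [0, 0, -0.63, 0, 0, 0, 0.04], [0, 0, -0.72, 0, 0, 0, 0.04], [0, 0, -0.7854, 0, 0, 0, 0.04], [0, 0, -0.7854, 0, 0, 0, 0.04]]}}

```text
clock: 9.78
eef_pos: [0.4619, 0.1992, 0.1432]
tool_rot: [0.791, -0.612, -0.001, 0.0]
ft_force: [-0.0, -0.2, -0.2]
grip_width: 0.0468
grasp_force: 62.3
```

Emit:
{"fn": "jog_arm", "kwargs": {"ticks": [[0, 0, 0, 0, 0, 0, 0.04], [0, 0, 0, 0, 0, 0, 0.04]]}}

```text
clock: 10.02
eef_pos: [0.4625, 0.1994, 0.1441]
tool_rot: [0.791, -0.611, -0.0, -0.0]
ft_force: [-0.6, -0.3, -1.2]
grip_width: 0.0469
grasp_force: 62.3
```

```bash
python3 - <<'E'
from h import *
p=np.load("pose.npy")
print(delta(H(p,(0.5,0,145))[0],p[2]+np.pi),sensors.get_obs()['joint_pos'].round(2))
c=optics.calibration("wrist"); im=optics.camera("wrist")
v=cv2.resize(im[:,:,::-1],(800,600)); cv2.imwrite("pics/w4.png",v)
for h in (2.,): print((proj("wrist",H(p,[(80,0,130.),(-80,0,130),(24,12.5,170),(24,-12.5,170),(-24,-12.5,170),(-24,12.5,170)]),c)*800/560).round(0).tolist())
E
```

```text
(array([-0.0002,  0.0013, -0.0011]), array([-0.0004, -0.0007, -0.0009])) [ 0.41  0.3  -0.15  1.12  0.   -1.42]
[[203.0, 370.0], [608.0, 370.0], [330.0, 463.0], [325.0, 393.0], [485.0, 393.0], [481.0, 463.0]]
```

View pics/w4.png

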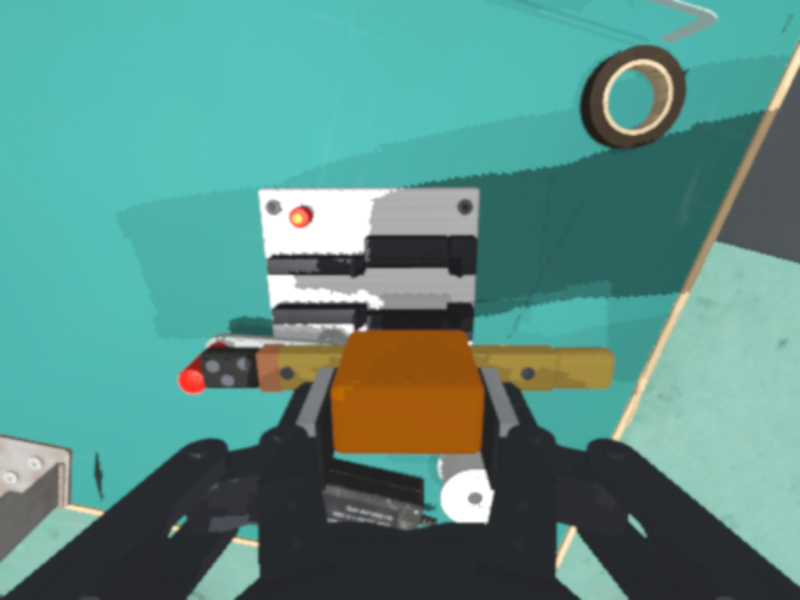

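The clean end now faces the robot side (right at (612,368)), the burnt end sits at (205,366), and the insert is level between the pads. Next I lower it to just above the lips.

Converted, 0.08 m is 0.1067, -0.0004 m is -0.0005.

Emit:
{"fn": "jog_arm", "kwargs": {"ticks": [[0, 0, 0, -0.0005, 0, 0.04, 0.04], [0, 0, 0, -0.0005, 0, 0.0733, 0.04], [0, 0, 0, -0.0005, 0, 0.096, 0.04], [0, 0, 0, -0.0005, 0, 0.1067, 0.04], [0, 0, 0, -0.0005, 0, 0.1067, 0.04], [0, 0, 0, -0.0005, 0, 0.1067, 0.04], [0, 0, 0, -0.0005, 0, 0.1067, 0.04]]}}

```text
clock: 10.95
eef_pos: [0.4632, 0.2003, 0.0652]
tool_rot: [0.792, -0.611, 0.0, -0.001]
ft_force: [0.6, -0.5, -1.4]
grip_width: 0.047
grasp_force: 62.4
```

```bash
python3 - <<'E'
from h import *
p=np.load("pose.npy")
print(delta(H(p,(0,0,35))[0],p[2]+np.pi))
E
```

```text
(array([-0.0024,  0.0016, -0.0001]), array([0.0003, 0.0008, 0.0302]))
```

Converted, 0.024 m is 0.032, 0.0003 m is 0.0004.

Emit:
{"fn": "jog_arm", "kwargs": {"ticks": [[0, 0, 0, 0.0004, 0.0008, 0.0067, 0.04], [0, 0, 0, 0.0004, 0.0008, 0.0133, 0.04], [0, 0, 0, 0.0004, 0.0008, 0.02, 0.04], [0, 0, 0, 0.0004, 0.0008, 0.0267, 0.04], [0, 0, 0, 0.0004, 0.0008, 0.032, 0.04], [0, 0, 0, 0.0004, 0.0008, 0.032, 0.04], [0, 0, 0, 0.0004, 0.0008, 0.032, 0.04]]}}

```text
clock: 11.82
eef_pos: [0.4622, 0.1996, 0.0405]
tool_rot: [0.792, -0.611, -0.0, -0.001]
ft_force: [0.6, 0.3, 0.0]
grip_width: 0.0468
grasp_force: 62.4
```

```bash
python3 - <<'E'
from h import *
p=np.load("pose.npy")
print(delta(H(p,(0,0,35))[0],p[2]+np.pi))
E
```

```text
(array([-0.0009,  0.0013, -0.    ]), array([-0.0001, -0.0004,  0.0055]))
```

No contact force, and the insert is going in freely. I'll finish the last 5 mm with a slight press.

Converted, 0.007 m is 0.0093, 0.006 m is 0.008.

Emit:
{"fn": "jog_arm", "kwargs": {"ticks": [[0, 0, 0, 0, 0, 0.0027, 0.04], [0, 0, 0, 0, 0, 0.0053, 0.04], [0, 0, 0, 0, 0, 0.008, 0.04], [0, 0, 0, 0, 0, 0.0093, 0.04], [0, 0, 0, 0, 0, 0.0093, 0.04], [0, 0, 0, 0, 0, 0.0093, 0.04]]}}

```text
clock: 12.58
eef_pos: [0.4621, 0.1997, 0.035]
tool_rot: [0.792, -0.611, -0.0, -0.001]
ft_force: [-2.9, -1.7, 11.3]
grip_width: 0.0467
grasp_force: 63.9
```

Converted, -0.12 m is -0.16, -0.07 m is -0.0933.

Emit:
{"fn": "jog_arm", "kwargs": {"ticks": [[0, 0, 0, 0, 0, 0.008, 0.07], [0, 0, 0, 0, 0, 0.0067, 0.07], [0, 0, 0, 0, 0, 0.0053, 0.07], [0, 0, 0, 0, 0, 0.0053, 0.07], [0, 0, 0, 0, 0, -0.04, 0.07], [0, 0, 0, 0, 0, -0.0933, 0.07], [0, 0, 0, 0, 0, -0.16, 0.07], [0, 0, 0, 0, 0, -0.16, 0.04], [0, 0, 0, 0, 0, -0.16, 0.026], [0, 0, 0, 0, 0, -0.16, 0.026]]}}

```text
clock: 13.82
eef_pos: [0.4609, 0.199, 0.1519]
tool_rot: [0.792, -0.611, -0.001, 0.001]
ft_force: [0.3, 0.2, -0.1]
grip_width: 0.0258
grasp_force: 0.0
```

```bash
python3 - <<'E'
from h import *
p=np.load("pose.npy"); t=1.47
print(delta(H(p,(50+66*np.sin(t),40-66*np.cos(t),150))[0],p[2]+t))
c=optics.calibration("wrist"); im=optics.camera("wrist"); s=optics.camera("scene")
v=np.zeros((300,800,3),np.uint8); v[:,:400]=cv2.resize(im[60:285,130:430,::-1],(400,300)); v[:,400:]=cv2.resize(s[190:310,220:380,::-1],(400,300))
a=np.linspace(0,6.28,20)
for P,col in (((24,12.5,60),(24,-12.5,60),(-24,-12.5,60),(-24,12.5,60)),(255,0,0)),(np.c_[50+66*np.sin(t)+8*np.cos(a),40-66*np.cos(t)+8*np.sin(a),0*a+76],(0,255,0)),(((91,62,10),(91,-62,10),(-45,-62,10),(-45,62,10)),(0,0,255)):
    cv2.polylines(v,[((proj("wrist",H(p,P),c)-[130,60])*4/3).round().astype(int)],True,col,1)
    cv2.polylines(v,[((proj("scene",H(p,P))-[220,190])*2.5+[400,0]).round().astype(int)],True,col,1)
cv2.imwrite("pics/w5.png",v)
E
```

```text
(array([ 2.5000e-03, -1.2000e-03,  1.6716e+00]), array([-0.0338, -0.1174,  0.0017]))
```

View pics/w5.png

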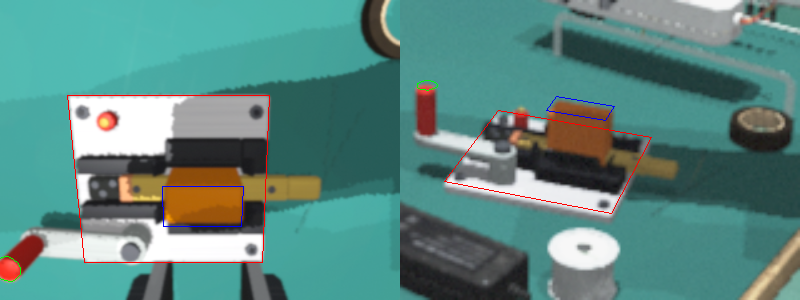

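The insert is seated with block top and plate matching, the clean blade out front and the burnt end to the rear. The knob sits where predicted at θ≈1.47, so I move over it.

Converted, -0.1174 m is -0.1565, -0.09 m is -0.12, 1.6716 rad is 0.8358.

Emit:
{"fn": "jog_arm", "kwargs": {"ticks": [[0, 0, 0.09, -0.0133, -0.04, 0, 0.028], [0, 0, 0.18, -0.0267, -0.08, 0, 0.028], [0, 0, 0.27, -0.04, -0.12, 0, 0.028], [0, 0, 0.36, -0.0451, -0.1565, 0, 0.028], [0, 0, 0.45, -0.0451, -0.1565, 0, 0.028], [0, 0, 0.54, -0.0451, -0.1565, 0, 0.028], [0, 0, 0.63, -0.0451, -0.1565, 0, 0.028], [0, 0, 0.72, -0.0451, -0.1565, 0, 0.028], [0, 0, 0.81, -0.0451, -0.1565, 0, 0.028], [0, 0, 0.8358, -0.0451, -0.1565, 0, 0.028]], "lines": "1,1"}}

```text
clock: 15.18
```

Emit:
{"fn": "jog_arm", "kwargs": {"ticks": [[0, 0, 0, 0, 0, 0, 0.028], [0, 0, 0, 0, 0, 0, 0.028]]}}

```text
clock: 15.42
eef_pos: [0.5668, 0.2617, 0.1528]
tool_rot: [-0.078, 0.997, 0.001, -0.0]
ft_force: [0.5, -0.5, 0.5]
grip_width: 0.028
grasp_force: 0.0
```

```bash
python3 - <<'E'
from h import *
p=np.load("pose.npy"); t=1.47
print(delta(H(p,(50+66*np.sin(t),40-66*np.cos(t),48))[0],p[2]+t))
E
```

```text
(array([ 0.0011, -0.0005,  0.0007]), array([ 0.0008, -0.0003,  0.1048]))
```

Converted, 0.104 m is 0.1387, 0.07 m is 0.0933.

Emit:
{"fn": "jog_arm", "kwargs": {"ticks": [[0, 0, 0, 0.0011, -0.0004, 0.04, 0.028], [0, 0, 0, 0.0011, -0.0004, 0.0933, 0.028], [0, 0, 0, 0.0011, -0.0004, 0.1387, 0.028], [0, 0, 0, 0.0011, -0.0004, 0.1387, 0.028], [0, 0, 0, 0.0011, -0.0004, 0.1387, 0.026]]}}

```text
clock: 16.05
eef_pos: [0.5671, 0.2619, 0.0507]
tool_rot: [-0.078, 0.997, 0.001, 0.001]
ft_force: [0.5, -0.4, 0.0]
grip_width: 0.0262
grasp_force: 0.0
```

```bash
python3 - <<'E'
from h import *
p=np.load("pose.npy"); t=1.47
print(delta(H(p,(50+66*np.sin(t),40-66*np.cos(t),48))[0],p[2]+t))
for f in np.r_[np.arange(.16,1.45,.16),1.47]: print(f.round(3),(66*(1-np.cos(f))).round(1),(-66*np.sin(f)).round(1))
E
```

```text
(array([0.0018, 0.0022, 0.0002]), array([ 0.0012, -0.0004,  0.0027]))
0.16 0.8 -10.5
0.32 3.4 -20.8
0.48 7.5 -30.5
0.64 13.1 -39.4
0.8 20.0 -47.3
0.96 28.1 -54.1
1.12 37.2 -59.4
1.28 47.1 -63.2
1.44 57.4 -65.4
1.47 59.4 -65.7
```

Converted, -0.0657 m is -0.0876, -0.0654 m is -0.0872, 1.47 rad is 0.735.

Emit:
{"fn": "jog_arm", "kwargs": {"ticks": [[0, 0, 0.08, 0.0011, -0.014, 0, 0.026], [0, 0, 0.16, 0.0045, -0.0277, 0, 0.026], [0, 0, 0.24, 0.01, -0.0407, 0, 0.026], [0, 0, 0.32, 0.0175, -0.0525, 0, 0.026], [0, 0, 0.4, 0.0267, -0.0631, 0, 0.026], [0, 0, 0.48, 0.0375, -0.0721, 0, 0.026], [0, 0, 0.56, 0.0496, -0.0792, 0, 0.026], [0, 0, 0.64, 0.0628, -0.0843, 0, 0.026], [0, 0, 0.72, 0.0765, -0.0872, 0, 0.026], [0, 0, 0.735, 0.0792, -0.0876, 0, 0.026]]}}

```text
clock: 17.3
eef_pos: [0.5196, 0.1879, 0.0519]
tool_rot: [0.611, 0.792, 0.003, 0.001]
ft_force: [1.6, 0.2, 1.3]
grip_width: 0.026
grasp_force: 0.5
```

Emit:
{"fn": "jog_arm", "kwargs": {"ticks": [[0, 0, 0, 0, 0, 0, 0.026], [0, 0, 0, 0, 0, 0, 0.026]]}}

```text
clock: 17.55
eef_pos: [0.5188, 0.188, 0.0502]
tool_rot: [0.61, 0.792, 0.002, 0.0]
ft_force: [1.1, 0.4, 1.2]
grip_width: 0.0258
grasp_force: 0.5
```

```bash
python3 - <<'E'
from h import *
p=np.load("pose.npy")
print(delta(H(p,(50,-26,48))[0],p[2]))
E
```

```text
(array([ 0.0027, -0.0016,  0.0014]), array([-0.0003, -0.0014,  0.0022]))
```

Converted, -0.005 m is -0.0067, -0.004 m is -0.0053.

Emit:
{"fn": "jog_arm", "kwargs": {"ticks": [[0, 0, 0, 0, -0.0027, 0, 0.026], [0, 0, 0, 0, -0.0053, 0, 0.026], [0, 0, 0, 0, -0.0067, 0, 0.026], [0, 0, 0, 0, -0.0067, 0, 0.026], [0, 0, 0, 0, -0.0067, 0, 0.026]]}}

```text
clock: 18.18
eef_pos: [0.5129, 0.1862, 0.0492]
tool_rot: [0.611, 0.792, 0.001, -0.0]
ft_force: [2.0, -0.4, -0.4]
grip_width: 0.0263
grasp_force: 0.8
```

Emit:
{"fn": "jog_arm", "kwargs": {"ticks": [[0, 0, 0, 0, -0.0013, 0, 0.026], [0, 0, 0, 0, -0.0027, 0, 0.026], [0, 0, 0, 0, -0.0027, 0, 0.026], [0, 0, 0, 0, -0.0027, 0, 0.026]]}}

```text
clock: 18.68
eef_pos: [0.5128, 0.1862, 0.0494]
tool_rot: [0.611, 0.792, 0.002, 0.001]
ft_force: [7.1, 1.0, -5.0]
grip_width: 0.0261
grasp_force: 3.3
```

The stop is reached: force rises without motion, and the knob is at x≈50 mm. One firmer press, then back off, lift away and look.

Converted, -0.002 m is -0.0027, -0.001 m is -0.0013.

Emit:
{"fn": "jog_arm", "kwargs": {"ticks": [[0, 0, 0, 0, -0.0013, 0, 0.026], [0, 0, 0, 0, -0.0027, 0, 0.026], [0, 0, 0, 0, -0.0027, 0, 0.026]]}}

```text
clock: 19.05
eef_pos: [0.5127, 0.1862, 0.0497]
tool_rot: [0.611, 0.792, 0.003, 0.002]
ft_force: [10.4, 1.7, -7.7]
grip_width: 0.0259
grasp_force: 5.4
```

Emit:
{"fn": "jog_arm", "kwargs": {"ticks": [[0, 0, 0, 0, 0.004, 0, 0.026], [0, 0, 0, 0, 0.0087, 0, 0.027], [0, 0, 0, 0, 0.01, 0, 0.028], [0, 0, 0, 0, 0.01, 0, 0.028], [0, 0, 0, 0, 0.01, -0.04, 0.028], [0, 0, 0, 0, 0.01, -0.1067, 0.028], [0, 0, 0, 0, 0.01, -0.1867, 0.028], [0, 0, 0, 0, 0.01, -0.1867, 0.028], [0, 0, 0, 0, 0.01, -0.1867, 0.028]]}}

```text
clock: 20.18
eef_pos: [0.5158, 0.1868, 0.1893]
tool_rot: [0.611, 0.792, 0.001, -0.0]
ft_force: [0.1, -0.0, -0.6]
grip_width: 0.028
grasp_force: 0.0
```

```bash
python3 - <<'E'
from h import *
p=np.load("pose.npy")
c=optics.calibration("wrist"); im=optics.camera("wrist"); s=optics.camera("scene")
k=3.2
v=np.zeros((500,800,3),np.uint8); v[:,:400]=cv2.resize(im[80:250,150:286+0,::-1],(400,500)) if 0 else 0
w=cv2.resize(im[90:240,160:335,::-1],None,fx=2.6,fy=2.6,interpolation=cv2.INTER_CUBIC); z=cv2.resize(s[205:285,240:335,::-1],None,fx=3.6,fy=3.6,interpolation=cv2.INTER_CUBIC)
v=np.zeros((390,800,3),np.uint8); v[:,:455]=w; v[:288,456:456+342]=z
a=np.linspace(0,6.28,20)
for P,col in (((24,12.5,60),(24,-12.5,60),(-24,-12.5,60),(-24,12.5,60)),(255,0,0)),(np.c_[50+8*np.cos(a),-26+8*np.sin(a),0*a+76],(0,255,0)),(((91,62,10),(91,-62,10),(-45,-62,10),(-45,62,10)),(0,0,255)),(((60,40,36),(60,-26,36),(40,-26,36),(40,40,36)),(0,255,0)):
    cv2.polylines(v,[((proj("wrist",H(p,P),c)-[160,90])*2.6).round().astype(int)],True,col,1)
    cv2.polylines(v,[((proj("scene",H(p,P))-[240,205])*3.6+[456,0]).round().astype(int)],True,col,1)
cv2.imwrite("pics/w6.png",v)
E
```

```text
(no output)
```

View pics/w6.png

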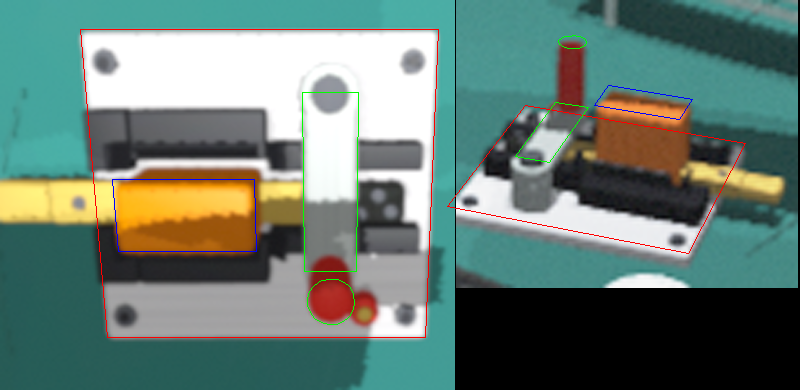

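The keeper matches its shut outline with the knob at (331,301), the insert is seated with its bright blade out front and the burnt end under the keeper, and the arm is clear. I'm handing in.

```bash
python3 -c "
from workcell import bot, optics, sensors, order
print(order.job_done())"
```

```text
the job is handed in; nothing more can be done
None
```

The insert is turned end for end and seated fully home, right way up with its clean end facing out. The keeper is shut against its stop, and the job was handed in at about 20 s of the 72 s allowed; nothing else on the bench was touched.

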